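# Slide the spoon hanger into its rail on the patio ledge

## Robot

A 6-joint arm with a two-finger parallel gripper is mounted at the origin on the work surface. World frame = base frame: x ahead of the robot, y to its left, z up, the work surface at z = 0. Lengths are in m, angles in rad, forces in N, time in s.
With the tool pointing down it reaches from about 0.35 to 0.775 m from the base axis. Payload 5.5 kg.
Tool frame: the origin (TCP) lies midway between the tips of the shut fingers; the grasp point (between the pads) lies grip_point_offset behind it (grip_point_offset is the distance from the TCP to the grasp point, in m); z points along the fingers, y is the direction in which the jaws open and shut (so a half turn about z gives the same grasp; the last joint's range is limited). The gripper opens to 85 mm and grips with 20 to 120 N. Pads are 22 mm wide; open, the fingers measure 114 mm over their backs; the gripper's body (76 mm by 85 mm) begins 54 mm behind the grasp point. The pads swing forward as they close: fully open they stand 13 mm farther back than shut.
Start: joints at [-1.457, 0.313, 0.046, 1.304, 0, 1.431], TCP at [0.144, -0.557, 0.231] pointing down, gripper open.
Joint ranges: [-2.76, 2.76], [-0.86, 1.69], [-1.03, 1.26], [-2.2, 2.34], [-1.47, 1.5], [-3.14, 3.14]. Speed limits (rad/s): [2.57, 2.57, 3.14, 3.14, 3.14, 3.14].

## Interface

Orientations are given as a unit quaternion [w, x, y, z].
In Python, from workcell import * gives the robot as it stands.
- The arm moves only by the tool send_rows, never from a script. Its argument "series" is one flat list of numbers, 7 for each row, row after row: the shift along the tool's x, y, z in cm, then the turn, a rotation vector about the tool's x, y, z in degrees, then the opening, from 0 (shut) to 1 (fully open). A call has 1 to 10 rows; each row is the pose to reach, as a shift and turn from the pose commanded when the call began, along the tool's axes at that moment; what a row does not reach only later rows make up. A row lasts 1/12 s, in which the tool goes at most 41.7 mm and 7.16 degrees, less where a joint would pass 70% of its speed; a pose out of reach is approached as far as the arm can. A call with a gripper value outside its range is refused whole. The fingers move at their own pace and stop on an object; "newtons" is the grip in N (left out, the last holds). Time passes only in rows, so rows that repeat a pose let the fingers close. It gives the time, the measured TCP pose, the force and the opening at its end, in the units of the state.
- get_state(): the state, without advancing time (a new reading comes with each control period).
- read_camera(name): name is "side" or "top" or "wrist"; returns the picture (420x560x3 uint8, blue, green, red); there is no depth.
- camera_info(name): a dict with "K" (3x3 intrinsics, pixels), "xyz" and "attitude" of the camera in the world. Camera axes: x right, y down, z forward; pixel columns grow to the right and rows downward; lengths in m; the calibration is good to about 2 mm. A picture is of the moment at which its call begins: read the wrist's pose just before it. camera_info takes no time and is no camera call; for the wrist camera it gives the pose at the moment of the call.
- hand_in(): hands the job in, once; it reports no verdict.
Trained networks look in the newest picture that a camera, given by its name, has taken for a name from the list of things; names that differ only in an ending like _2 or _b are one class to them, and where a whole thing is asked for, a point or a joint stands for the part that bears it (a point fixed in the world has none). Each returns a list of dicts, best first, with "p" (0 to 1); they miss things now and then, are a little off and sometimes report something else, mostly with a low value. They report only what shows in the picture. A call takes as long as a camera call. They do not tell look-alikes from the thing itself.
- silhouettes(camera, label): "pixels" (420x560 bool, what is visible of it) and "box" ([left, top, width, height] in pixels, round what is visible of it).
The state is a dict: "clock": time; "joint_pos": joint angles; "qvel": joint speeds; "tau": joint torques, N m; "tcp_pos": TCP position; "orientation": TCP orientation; "wrist_force": force on the tool from outside, world axes, zero at the start; "ft_torque": the same for the moment, N m; "finger_gap": finger opening in m.
Only numpy, scipy, OpenCV 4.12 (cv2) and the standard library are available. Lean on these libraries where they do the work, as an engineer would, in place of code of your own. Each camera call takes 0.05 s, during which the arm holds its last target. There are 200 camera calls.

## Task

Take the wooden spoon hanger with the flat rectangular foot and slide its foot into the wooden rail from the rail's open end, under the two lips, until it is fully home against the stop; then let go of it, standing upright. Leave the round-footed stand and the egg cup standing where they are.

Things in the scene. Friction and masses are not known exactly. Their poses are not given: they have to be found in the camera images.
- hanger_mid (a point): Centre of the loose wooden hanger (about 0.12 kg), 47.5 mm above its underside, z up. Foot 50 (x) by 64 (y) by 10 mm thick; square post 22 by 22 mm, up to 95 mm above the underside; two 8 mm dowels stick out along +x and -x near its top. Grip the post's free y faces about 60 mm above the underside, so the fingers clear the rail's lips. It goes in with its x along the rail's x, either way round.
- rail: Wooden rail fixed on the ledge, 170 (x) by 104 (y) by 38 mm high. Origin: centre of its underside, z up; x points from the open end (x -85 mm) to the stop (inner face x +73). Channel 82 mm wide, floor 8 mm above the ledge; two lips (30 to 38 mm above the ledge) leave a slot 40 mm wide along y = 0 for the post. Fully home the hanger's centre is at x +48 mm, 55.5 mm above the ledge.
- stand: Loose bystander: a wooden spoon stand like the hanger but with a round foot 92 mm across and a round post, 98 mm high; it does not fit the rail. Origin: centre of its underside.
- egg_cup: Loose bystander: white ceramic egg cup, 52 mm across, 65 mm high. Origin: centre of its underside. (A tea strainer and a spice shaker 90 mm high stand near too.)
There are look-alikes about, which are no part of the job. Leave any orange or yellow look-alike of the part that bears hanger_mid alone. There is more than one size of the rail; the one meant has the size given above.

How it is judged:
By the outcome, as a careful person would: the job done as asked, in the order asked, and still so for the second after the job is handed in, with the robot touching nothing.
It also fails if it takes over 42 s, if anything falls off the work surface, if the arm or the gripper's body presses on something with over 40 N, if the wrist force passes 120 N, or if a joint passes its speed limit or range.

## Working session

There is one attempt and no reset: what is moved stays moved. The work goes in short steps, Python scripts to look and compute and a tool call to move; the robot and the scene stay as the last step left them, time stands still between calls to the robot, and variables do not carry over. Pictures are saved under pics/ and viewed, about 8 in all and at most 12, crops included, and the job is handed in when it is done.

Besides the shell and the picture viewer there is one more tool, called after ">>>" as name(argument=value, ...), one argument or row to a line, values as JSON. send_rows: Moves the arm, as the interface text tells. Its arguments: {"type":"object","properties":{"series":{"type":"array"},"newtons":{"type":"number"}},"required":["series"]}

```bash
ls; mkdir -p pics; python3 - <<'E'
from workcell import *
import cv2,numpy as np
s=get_state();print({k:np.round(v,3).tolist() for k,v in s.items()})
ims=[]
for c in("side","top"):
    im=read_camera(c);cv2.imwrite(f"pics/{c}0.png",im)
    i=camera_info(c);print(c,i)
    for l in("hanger_mid","rail","stand","egg_cup"):
        print(l,[(round(d["p"],2),d["box"]) for d in silhouettes(c,l)])
E
```

```text
pics
{'clock': 0.0, 'joint_pos': [-1.457, 0.314, 0.045, 1.304, 0.0, 1.431], 'qvel': [0.001, 0.001, -0.0, 0.0, 0.001, -0.0], 'tau': [0.001, -48.063, 29.853, 0.019, -0.0, 0.0], 'tcp_pos': [0.144, -0.556, 0.23], 'orientation': [-0.001, 0.992, 0.127, 0.0], 'wrist_force': [-0.981, 0.496, -0.103], 'ft_torque': [0.023, 0.031, 0.018], 'finger_gap': 0.086}
side {'K': array([[538.0717787 ,   0.        , 270.32675294],
       [  0.        , 538.0717787 , 204.09347054],
       [  0.        ,   0.        ,   1.        ]]), 'xyz': array([-0.06945695,  0.67706831,  0.62322521]), 'attitude': array([ 0.19109486, -0.33653648,  0.80731605, -0.44549606])}
hanger_mid [(0.76, [297.8, 204.2, 38.8, 53.7]), (0.62, [258.0, 224.0, 41.5, 63.9]), (0.6, [312.5, 253.8, 40.9, 70.0]), (0.39, [165.1, 208.7, 53.0, 58.9])]
rail [(0.91, [236.3, 124.0, 90.8, 62.6]), (0.71, [320.9, 154.3, 79.5, 56.3])]
stand [(0.67, [164.5, 204.0, 53.8, 61.5])]
egg_cup []
top {'K': array([[425.8365243 ,   0.        , 277.19888463],
       [  0.        , 425.8365243 , 209.082979  ],
       [  0.        ,   0.        ,   1.        ]]), 'xyz': array([0.46105412, 0.06739313, 1.0027369 ]), 'attitude': array([-0.03209526,  0.70921611, -0.7027471 ,  0.04614021])}
hanger_mid [(0.95, [272.8, 241.5, 32.3, 29.9]), (0.94, [218.0, 241.8, 32.8, 32.6]), (0.83, [227.8, 295.2, 25.4, 37.9])]
rail [(0.92, [348.2, 195.7, 84.1, 49.5])]
stand [(0.63, [186.5, 160.7, 40.4, 45.4])]
egg_cup [(0.61, [156.7, 247.2, 30.7, 26.4])]
```

View pics/top0.png

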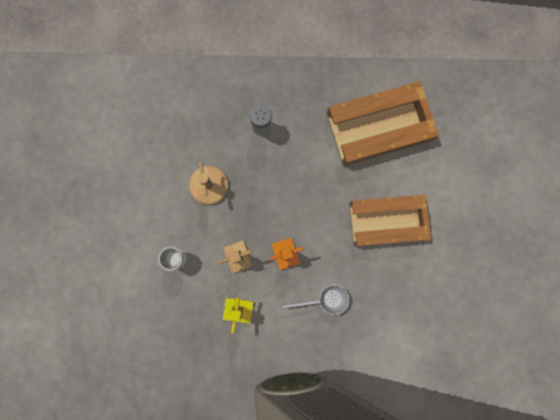

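View pics/side0.png

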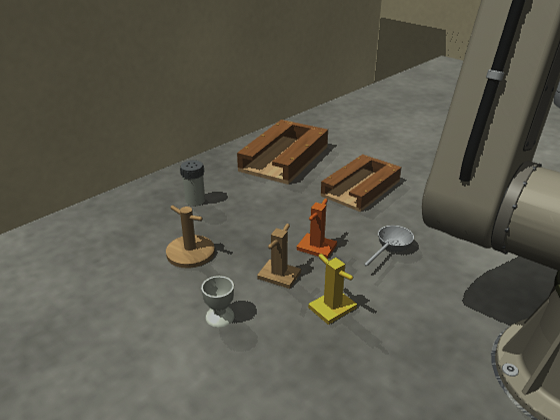

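The top picture shows three hangers: plain wood at (238,257), orange at (286,254) and yellow at (238,312). Only the wooden one, with a rectangular foot, fits. The round-footed stand is at (208,185) and the egg cup at (172,259). There are two rails: a large one at (383,123), about 245 mm long, and a small one at (390,221). The small one is about 80 px, or 175 mm, long, so it has the size given, and its open end is on the image left.

```bash
cat > h.py <<'E'
import numpy as np,cv2
from scipy.optimize import minimize
from scipy.spatial.transform import Rotation as R
from workcell import *
def rot(q): return R.from_quat(np.roll(q,-1))
def proj(i,P):
    c=rot(i["attitude"]).inv().apply(P-i["xyz"]); p=c@i["K"].T; return p[:,:2]/p[:,2:]
def ray(i,uv,z):
    d=rot(i["attitude"]).apply(np.linalg.inv(i["K"])@[*uv,1]); return i["xyz"]+d*(z-i["xyz"][2])/d[2]
def box(x0,x1,y0,y1,z0,z1): return np.array([[x,y,z] for x in(x0,x1) for y in(y0,y1) for z in(z0,z1)])/1000
RAIL=[box(-85,85,-52,52,0,8),box(-85,85,-52,-41,0,38),box(-85,85,41,52,0,38),box(-85,85,-52,-20,30,38),box(-85,85,20,52,30,38),box(73,85,-52,52,0,38)]
HANG=[box(-25,25,-32,32,0,10),box(-11,11,-11,11,0,95)]
def place(parts,q): # x,y,z,yaw
    return [R.from_euler("z",q[3]).apply(p)+q[:3] for p in parts]
def render(i,parts,s=4):
    m=np.zeros((420*s,560*s),np.uint8)
    for p in parts:
        h=cv2.convexHull(((proj(i,p)+.5)*s).astype(np.float32)); cv2.fillConvexPoly(m,np.round(h).astype(np.int32),1)
    return cv2.resize(m.astype(np.float32),(560,420),interpolation=cv2.INTER_AREA)
def fit(views,parts,q0,free):
    def f(v):
        q=np.array(q0,float); q[free]=v; e=0
        for i,m in views:
            r=render(i,place(parts,q)); e+=np.abs(r-m).sum()/m.sum()
        return e
    v0=np.array(q0,float)[free]; n=len(v0)
    st=np.array([.01,.01,.01,.15])[free]
    best=min((minimize(f,v0+d*st,method="Nelder-Mead",options=dict(initial_simplex=np.vstack([v0+d*st]+[v0+d*st+st*e for e in np.eye(n)]),xatol=1e-4,fatol=1e-4)) for d in(-.5,.5)),key=lambda r:r.fun)
    q=np.array(q0,float); q[free]=best.x; return q,best.fun
def pick(cam,label,uv):
    for d in silhouettes(cam,label):
        b=d["box"]
        if b[0]<=uv[0]<=b[0]+b[2] and b[1]<=uv[1]<=b[1]+b[3]: return d["pixels"].astype(np.float32)
def draw(im,i,parts,col=(255,255,0)):
    for p in parts:
        pp=proj(i,p)
        for a in range(8):
            for b in(1,2,4):
                if a<a^b: cv2.line(im,*[tuple(int(round(x*8)) for x in pp[k]) for k in(a,a^b)],col,1,cv2.LINE_AA,3)
E
cat > m1.py <<'E'
from h import *
T,S=camera_info("top"),camera_info("side")
it,is_=read_camera("top"),read_camera("side")
op=lambda m:cv2.morphologyEx(m,cv2.MORPH_OPEN,np.ones((5,5)))
for n,parts,ut,us,z,yaw in(("rail",RAIL,(390,221),(360,182),.038,-1.55),("hanger_mid",HANG,(238,257),(279,255),.005,1.3)):
    mt,ms=pick("top",n,ut),pick("side",n,us)
    p=ray(T,ut,z); v=[(T,mt),(S,ms)]
    for nm,vv,fr in(("both",v,[0,1,2,3]),("both z0",v,[0,1,3]),("top",v[:1],[0,1,3]),("side",v[1:],[0,1,3])):
        if any(m is None for _,m in vv): print("none",nm);continue
        q,e=fit(vv,parts,[p[0],p[1],0,yaw],fr); print(n,nm,q.round(4),np.degrees(q[3]).round(2),round(e,3))
        if nm=="both z0": draw(it,T,place(parts,q));draw(is_,S,place(parts,q))
a=cv2.resize(it[190:290,200:440],None,fx=3,fy=3); b=cv2.resize(is_[140:300,240:420],None,fx=1.8,fy=1.8)
o=np.zeros((590,720,3),np.uint8);o[:300]=a;o[300:588,:324]=b;cv2.imwrite("pics/f1.png",o)
E
python3 m1.py
```

```text
rail both [ 5.4720e-01 -2.1030e-01  8.0000e-04 -1.4785e+00] -84.71 0.055
rail both z0 [ 0.5474 -0.2113  0.     -1.4715] -84.31 0.051
rail top [ 0.5469 -0.2118  0.     -1.481 ] -84.86 0.023
rail side [ 0.548  -0.2106  0.     -1.4765] -84.6 0.02
hanger_mid both [ 4.6150e-01  1.4100e-01 -1.0000e-03  1.9012e+00] 108.93 0.238
hanger_mid both z0 [0.461  0.1408 0.     1.9163] 109.8 0.241
hanger_mid top [0.459  0.1397 0.     1.9298] 110.57 0.107
hanger_mid side [0.4615 0.1422 0.     1.912 ] 109.55 0.063
```

View pics/f1.png

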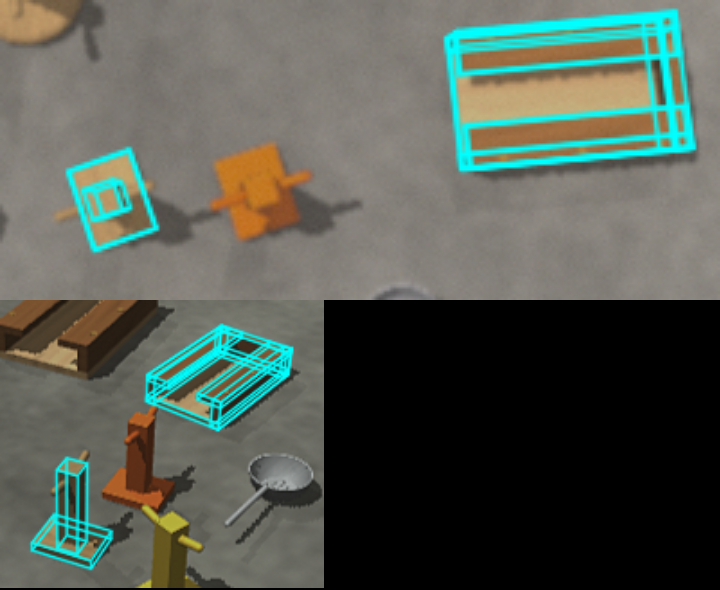

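The overlay fits both objects. The rail is at (0.547,-0.211) with yaw -84.6°, and the hanger is at (0.4605,0.141) with yaw 110°. Next I'll work out the moves.

```bash
cat > go.py <<'E'
from h import *
import sys
def go(x,y,z,yaw):
    s=get_state(); r=rot(s["orientation"])
    t=R.from_euler("z",yaw,degrees=True)*R.from_quat([1,0,0,0])
    print("shift cm",(r.inv().apply(np.array([x,y,z])-s["tcp_pos"])*100).round(2),"rot deg",np.degrees((r.inv()*t).as_rotvec()).round(1),"| tcp",s["tcp_pos"].round(4),"yaw",np.degrees(np.arctan2(*r.apply([1,0,0])[1::-1])).round(1),"t",round(s["clock"],2),"gap",round(s["finger_gap"],4),"F",s["wrist_force"].round(1))
if __name__=="__main__": go(*map(float,sys.argv[1:]))
E
python3 -c "import workcell;print(workcell.grip_point_offset,[n for n in dir(workcell) if n[0]!='_'])"; python3 go.py .45 -.12 .231 110; python3 go.py .4605 .141 .231 110
```

```text
0.0187 ['MotionError', 'camera_info', 'get_state', 'grip_point_offset', 'hand_in', 'read_camera', 'silhouettes']
shift cm [ 4.055e+01 -3.459e+01  3.000e-02] rot deg [  0.    0.  -95.5] | tcp [ 0.1444 -0.5566  0.2314] yaw 14.5 t 0.8 gap 0.0854 F [ 0.4 -0.3  0. ]
shift cm [ 4.811e+01 -5.959e+01  3.000e-02] rot deg [  0.    0.  -95.5] | tcp [ 0.1444 -0.5566  0.2314] yaw 14.5 t 0.8 gap 0.0854 F [ 0.4 -0.3  0. ]
```

>>> send_rows(
  series=[40.5,-34.5,0,0,0,-95.5,1,40.5,-34.5,0,0,0,-95.5,1,40.5,-34.5,0,0,0,-95.5,1,40.5,-34.5,0,0,0,-95.5,1,40.5,-34.5,0,0,0,-95.5,1,40.5,-34.5,0,0,0,-95.5,1,40.5,-34.5,0,0,0,-95.5,1,40.5,-34.5,0,0,0,-95.5,1,40.5,-34.5,0,0,0,-95.5,1,40.5,-34.5,0,0,0,-95.5,1],
)

```text
clock: 1.63
tcp_pos: [0.3843, -0.2137, 0.2317]
orientation: [0.001, 0.728, 0.685, 0.0]
wrist_force: [1.1, -0.1, 0.3]
finger_gap: 0.0852
```

```bash
python3 go.py .4605 .141 .20 110
```

```text
shift cm [35.87  5.43  3.15] rot deg [  0.    0.1 -23.5] | tcp [ 0.3843 -0.2137  0.2317] yaw 86.5 t 1.63 gap 0.0852 F [ 1.1 -0.1  0.3]
```

>>> send_rows(
  series=[35.8,5.4,3,0,0,-23.5,1,35.8,5.4,3,0,0,-23.5,1,35.8,5.4,3,0,0,-23.5,1,35.8,5.4,3,0,0,-23.5,1,35.8,5.4,3,0,0,-23.5,1,35.8,5.4,3,0,0,-23.5,1,35.8,5.4,3,0,0,-23.5,1,35.8,5.4,3,0,0,-23.5,1,35.8,5.4,3,0,0,-23.5,1,35.8,5.4,3,0,0,-23.5,1],
)

```text
clock: 2.47
tcp_pos: [0.462, 0.1428, 0.2008]
orientation: [-0.0, 0.573, 0.819, 0.001]
wrist_force: [-0.9, 0.0, 0.2]
finger_gap: 0.0852
```

```bash
python3 - <<'E'
from h import *
W=camera_info("wrist");im=read_camera("wrist")
W=camera_info("wrist")
draw(im,W,place(HANG,[.4605,.141,0,np.radians(110)]));cv2.imwrite("pics/w1.png",im)
E
python3 go.py .4605 .141 .043 110
```

```text
shift cm [ 0.05 -0.07 15.79] rot deg [-0. -0. -0.] | tcp [0.4614 0.1407 0.2009] yaw 110.0 t 2.52 gap 0.0854 F [ 0.6 -0.6  0.6]
```

View pics/w1.png

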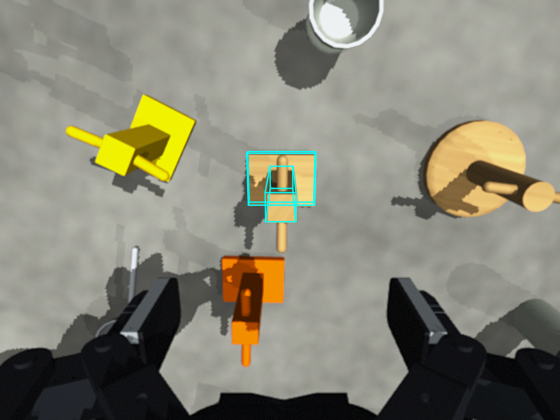

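The wrist picture shows the wooden hanger at (282,185), matching the overlay and lined up with the jaws. Orange and yellow are clear of the path, so I'll descend.

>>> send_rows(
  series=[0,0,4,0,0,0,1,0,0,8,0,0,0,1,0,0,12,0,0,0,1,0,0,14,0,0,0,1,0,0,15.8,0,0,0,1,0,0,15.8,0,0,0,0.9,0,0,15.8,0,0,0,0,0,0,15.8,0,0,0,0,0,0,15.8,0,0,0,0,0,0,15.8,0,0,0,0],
  newtons=40,
)

```text
clock: 3.35
tcp_pos: [0.4628, 0.1381, 0.0448]
orientation: [0.001, 0.576, 0.817, 0.001]
wrist_force: [-0.1, -0.3, -0.6]
finger_gap: 0.0288
```

>>> send_rows(
  series=[0,0,0,0,0,0,0,0,0,0,0,0,0,0,0,0,0,0,0,0,0,0,0,0,0,0,0,0],
)

```text
clock: 3.68
tcp_pos: [0.4627, 0.1382, 0.0447]
orientation: [0.001, 0.576, 0.817, 0.001]
wrist_force: [-0.4, -1.1, 7.0]
finger_gap: 0.021
```

```bash
python3 go.py .4605 .141 .18 110
```

```text
shift cm [  0.32  -0.08 -13.53] rot deg [ 0.2  0.1 -0.3] | tcp [0.4627 0.1382 0.0447] yaw 109.7 t 3.68 gap 0.021 F [-0.4 -1.1  7. ]
```

>>> send_rows(
  series=[0,0,-2,0,0,0,0,0,0,-6,0,0,0,0,0,0,-10,0,0,0,0,0,0,-13.5,0,0,0,0,0,0,-13.5,0,0,0,0,0,0,-13.5,0,0,0,0],
)

```text
clock: 4.18
tcp_pos: [0.4631, 0.1384, 0.1807]
orientation: [0.002, 0.576, 0.818, 0.002]
wrist_force: [-1.1, 0.3, -1.6]
finger_gap: 0.0218
```

```bash
python3 go.py .535 -.082 .18 95.4
```

```text
shift cm [-23.18  -0.66   0.1 ] rot deg [ 0.3  0.  14.3] | tcp [0.4631 0.1384 0.1807] yaw 109.7 t 4.18 gap 0.0218 F [-1.1  0.3 -1.6]
```

>>> send_rows(
  series=[-2,-0.1,0,0,0,2,0,-5,-0.1,0,0,0,4,0,-8,-0.2,0,0,0,6,0,-11,-0.3,0,0,0,8,0,-14,-0.4,0,0,0,10,0,-17,-0.5,0,0,0,12,0,-20,-0.6,0,0,0,14,0,-22,-0.7,0,0,0,14.3,0,-23.2,-0.7,0,0,0,14.3,0,-23.2,-0.7,0,0,0,14.3,0],
)

```text
clock: 5.02
tcp_pos: [0.5327, -0.0846, 0.1764]
orientation: [-0.001, 0.674, 0.739, -0.001]
wrist_force: [0.3, 0.0, -0.8]
finger_gap: 0.0216
```

>>> send_rows(
  series=[0,0,0,0,0,0,0,0,0,0,0,0,0,0],
)

```text
clock: 5.18
tcp_pos: [0.5319, -0.0816, 0.1774]
orientation: [-0.001, 0.673, 0.74, -0.0]
wrist_force: [-0.2, 0.1, -1.3]
finger_gap: 0.0216
```

```bash
python3 go.py .535 -.082 .056 95.4; python3 - <<'E'
from h import *
S=camera_info("side");im=read_camera("side")
s=get_state();r=rot(s["orientation"]);g=s["tcp_pos"]
yaw=np.arctan2(*r.apply([1,0,0])[1::-1])
draw(im,S,place(HANG,[g[0],g[1],g[2]-.0438,yaw]))
draw(im,S,place(RAIL,[.5474,-.211,0,np.radians(-84.6)]),(0,255,0))
a=cv2.resize(im[60:260,210:420],None,fx=2.8,fy=2.8);cv2.imwrite("pics/s2.png",a)
E
```

```text
shift cm [-0.09  0.32 12.14] rot deg [-0.1 -0.1  0. ] | tcp [ 0.5319 -0.0816  0.1774] yaw 95.4 t 5.18 gap 0.0216 F [-0.2  0.1 -1.3]
```

View pics/s2.png

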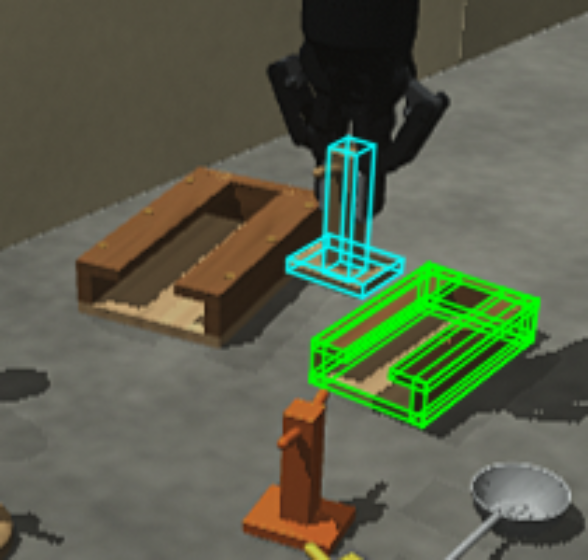

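The hanger is upright in the jaws, lined up with the slot at the rail's open end. I'll lower it, then slide it in.

>>> send_rows(
  series=[0,0.2,3,0,0,0,0,0,0.3,6,0,0,0,0,0,0.3,9,0,0,0,0,0,0.3,11,0,0,0,0,0,0.3,12,0,0,0,0,0,0.3,12,0,0,0,0,0,0.3,12,0,0,0,0],
)

```text
clock: 5.82
tcp_pos: [0.5358, -0.0817, 0.0586]
orientation: [-0.0, 0.673, 0.74, -0.0]
wrist_force: [-0.8, 0.0, -0.5]
finger_gap: 0.0216
```

```bash
python3 - <<'E'
from go import *
import math
a=math.radians(-84.6)
for d in(-.13,.0,.044,.051): go(.5474+d*math.cos(a),-.211+d*math.sin(a),.057,95.4)
T=camera_info("top");im=read_camera("top")
s=get_state();g=s["tcp_pos"]
draw(im,T,place(HANG,[g[0],g[1],g[2]-.0445,np.radians(95.4)]))
draw(im,T,place(RAIL,[.5474,-.211,0,a]),(0,255,0))
cv2.imwrite("pics/t2.png",cv2.resize(im[150:270,300:450],None,fx=4,fy=4))
E
```

```text
shift cm [ 0.02 -0.06  0.16] rot deg [-0. -0.  0.] | tcp [ 0.5358 -0.0817  0.0586] yaw 95.4 t 5.82 gap 0.0216 F [-0.8  0.  -0.5]
shift cm [-12.98  -0.07   0.16] rot deg [-0. -0.  0.] | tcp [ 0.5358 -0.0817  0.0586] yaw 95.4 t 5.82 gap 0.0216 F [-0.8  0.  -0.5]
shift cm [-17.38  -0.07   0.16] rot deg [-0. -0.  0.] | tcp [ 0.5358 -0.0817  0.0586] yaw 95.4 t 5.82 gap 0.0216 F [-0.8  0.  -0.5]
shift cm [-18.08  -0.07   0.16] rot deg [-0. -0.  0.] | tcp [ 0.5358 -0.0817  0.0586] yaw 95.4 t 5.82 gap 0.0216 F [-0.8  0.  -0.5]
```

View pics/t2.png

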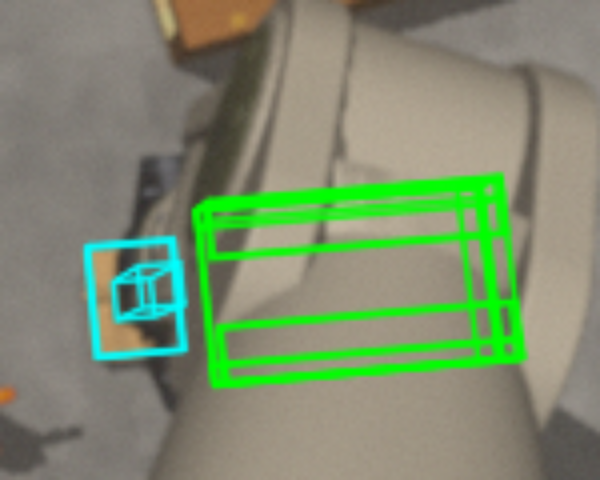

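The arm hides the rail in the top picture, but the visible foot at about (110,300) in the crop agrees with the overlay. I'll slide in most of the way.

>>> send_rows(
  series=[-1,-0.1,0.1,0,0,0,0,-2.5,-0.1,0.1,0,0,0,0,-4,-0.1,0.1,0,0,0,0,-5.5,-0.1,0.1,0,0,0,0,-7,-0.1,0.1,0,0,0,0,-9,-0.1,0.1,0,0,0,0,-11,-0.1,0.1,0,0,0,0,-13,-0.1,0.1,0,0,0,0,-14,-0.1,0.1,0,0,0,0,-15,-0.1,0.1,0,0,0,0],
)

```text
clock: 6.7
tcp_pos: [0.5489, -0.2339, 0.0574]
orientation: [0.0, 0.674, 0.739, 0.0]
wrist_force: [0.8, -0.6, -1.7]
finger_gap: 0.0216
```

```bash
cat > r.py <<'E'
from go import *
a=np.radians(-84.6);g=get_state()["tcp_pos"]
d=R.from_euler("z",a).inv().apply(g-[.5474,-.211,0])*1000;print("rail frame mm",d.round(1))
go(.5474+.048*np.cos(a),-.211+.048*np.sin(a),.0525,95.4)
E
python3 r.py
```

```text
rail frame mm [22.9 -0.7 57.4]
shift cm [-2.51  0.08  0.49] rot deg [ 0.   0.  -0.1] | tcp [ 0.5489 -0.2339  0.0574] yaw 95.3 t 6.7 gap 0.0216 F [ 0.8 -0.6 -1.7]
```

>>> send_rows(
  series=[-0.5,0,0.2,0,0,0,0,-1,0,0.4,0,0,0,0,-1.4,0,0.4,0,0,0,0,-1.7,0,0.4,0,0,0,0,-2,0,0.4,0,0,0,0,-2,0,0.4,0,0,0,0],
)

```text
clock: 7.2
tcp_pos: [0.5509, -0.2519, 0.0533]
orientation: [0.0, 0.673, 0.739, -0.0]
wrist_force: [-0.1, -0.3, -2.4]
finger_gap: 0.0219
```

```bash
python3 r.py
```

```text
rail frame mm [41.  -0.4 53.3]
shift cm [-0.7   0.04  0.08] rot deg [-0.  0. -0.] | tcp [ 0.5509 -0.2519  0.0533] yaw 95.4 t 7.2 gap 0.0219 F [-0.1 -0.3 -2.4]
```

>>> send_rows(
  series=[-0.2,0,0,0,0,0,0,-0.4,0,0,0,0,0,0,-0.5,0,0,0,0,0,0,-0.6,0,0,0,0,0,0,-0.6,0,0,0,0,0,0],
)

```text
clock: 7.62
tcp_pos: [0.5514, -0.2579, 0.0533]
orientation: [0.0, 0.673, 0.739, -0.0]
wrist_force: [0.1, -0.7, -1.2]
finger_gap: 0.0216
```

>>> send_rows(
  series=[-0.1,0,0,0,0,0,0,-0.2,0,0,0,0,0,0,-0.2,0,0,0,0,0,0],
)

```text
clock: 7.87
tcp_pos: [0.5515, -0.2599, 0.0533]
orientation: [0.0, 0.673, 0.739, -0.0]
wrist_force: [0.3, 1.0, -1.1]
finger_gap: 0.0217
```

```bash
python3 r.py
```

```text
rail frame mm [49.1 -0.5 53.3]
shift cm [0.11 0.05 0.08] rot deg [ 0.  0. -0.] | tcp [ 0.5515 -0.2599  0.0533] yaw 95.4 t 7.87 gap 0.0217 F [ 0.3  1.  -1.1]
```

>>> send_rows(
  series=[-0.1,0,0,0,0,0,0,-0.2,0,0,0,0,0,0,-0.2,0,0,0,0,0,0],
)

```text
clock: 8.12
tcp_pos: [0.5516, -0.2616, 0.0533]
orientation: [-0.0, 0.673, 0.739, 0.0]
wrist_force: [-0.7, 0.0, -0.8]
finger_gap: 0.0217
```

>>> send_rows(
  series=[-0.1,0,0,0,0,0,0,-0.1,0,0,0,0,0,0],
)

```text
clock: 8.28
tcp_pos: [0.5516, -0.2619, 0.0532]
orientation: [-0.001, 0.673, 0.74, 0.001]
wrist_force: [0.5, 4.0, 0.6]
finger_gap: 0.021
```

>>> send_rows(
  series=[-0.1,0,0,0,0,0,0,-0.1,0,0,0,0,0,0],
)

```text
clock: 8.45
tcp_pos: [0.5516, -0.262, 0.0532]
orientation: [-0.001, 0.673, 0.74, 0.001]
wrist_force: [-0.3, 5.8, 1.7]
finger_gap: 0.0214
```

Contact came at about x = +51, which is where it should be given the 3 mm grasp offset. Next I'll seat it downward with a small push and check before letting go.

>>> send_rows(
  series=[-0.1,0,0.1,0,0,0,0,-0.2,0,0.1,0,0,0,0,-0.2,0,0.1,0,0,0,0],
)

```text
clock: 8.7
tcp_pos: [0.5517, -0.2629, 0.0531]
orientation: [-0.002, 0.673, 0.74, 0.002]
wrist_force: [-2.1, 10.6, 8.0]
finger_gap: 0.0213
```

```bash
python3 r.py
```

```text
rail frame mm [52.1 -0.6 53.1]
shift cm [0.41 0.06 0.06] rot deg [ 0.  -0.3  0. ] | tcp [ 0.5517 -0.2629  0.0531] yaw 95.4 t 8.7 gap 0.0213 F [-2.1 10.6  8. ]
```

Home and seated: 10.6 N against the stop and 8 N down. I'll back off the push by about 3 mm of command, which leaves a light preload, then open.

>>> send_rows(
  series=[0.1,0,0,0,0,0,0,0.1,0,0,0,0,0,0.3,0.1,0,0,0,0,0,0.6,0.1,0,0,0,0,0,0.9,0.1,0,0,0,0,0,0.9,0.1,0,0,0,0,0,0.9],
)

```text
clock: 9.2
tcp_pos: [0.552, -0.2652, 0.0523]
orientation: [0.0, 0.673, 0.739, -0.0]
wrist_force: [-0.2, -0.5, 0.5]
finger_gap: 0.0726
```

```bash
python3 r.py
```

```text
rail frame mm [54.4 -0.5 52.3]
shift cm [ 0.64  0.05 -0.02] rot deg [ 0.   0.  -0.1] | tcp [ 0.552  -0.2652  0.0523] yaw 95.3 t 9.2 gap 0.0726 F [-0.2 -0.5  0.5]
```

>>> send_rows(
  series=[0,0,-2,0,0,0,0.9,0,0,-5,0,0,0,0.9,0,0,-9,0,0,0,0.9,0,0,-13,0,0,0,0.9,0,0,-17,0,0,0,0.9,0,-8,-18,0,0,0,0.9,-8,-12,-18,0,0,0,0.9,-12,-20,-18,0,0,0,0.9,-16,-24,-18,0,0,0,0.9,-20,-24,-18,0,0,0,0.9],
)

```text
clock: 10.03
tcp_pos: [0.3966, -0.3908, 0.2317]
orientation: [0.0, 0.673, 0.74, -0.0]
wrist_force: [0.4, -1.3, -0.1]
finger_gap: 0.0769
```

```bash
python3 r.py; cat > c.py <<'E'
from h import *
a=np.radians(-84.6);q=[.5474,-.211,0,a]
hq=[.5474+.048*np.cos(a),-.211+.048*np.sin(a),.008,a]
o=[]
for c,(u,v) in(("top",(330,170)),("side",(310,110))):
    i=camera_info(c);im=read_camera(c)
    for l in("stand","egg_cup"): print(c,l,[(round(d["p"],2),d["box"]) for d in silhouettes(c,l)])
    m=cv2.resize(im[v:v+95,u:u+120],None,fx=3.2,fy=3.2,interpolation=cv2.INTER_CUBIC)
    draw(im,i,place(HANG,hq));n=cv2.resize(im[v:v+95,u:u+120],None,fx=3.2,fy=3.2)
    o.append(np.hstack([m,n]))
cv2.imwrite("pics/c1.png",np.vstack(o))
E
python3 c.py
```

```text
rail frame mm [ 164.9 -167.   231.7]
shift cm [11.69 16.7  17.92] rot deg [-0.  0.  0.] | tcp [ 0.3966 -0.3908  0.2317] yaw 95.4 t 10.03 gap 0.0769 F [ 0.4 -1.3 -0.1]
top stand [(0.62, [189.1, 162.3, 34.1, 41.5])]
top egg_cup [(0.88, [159.6, 245.6, 26.6, 27.3])]
side stand [(0.59, [167.2, 206.2, 50.2, 59.9])]
side egg_cup [(0.97, [204.0, 278.3, 31.0, 49.3])]
```

View pics/c1.png

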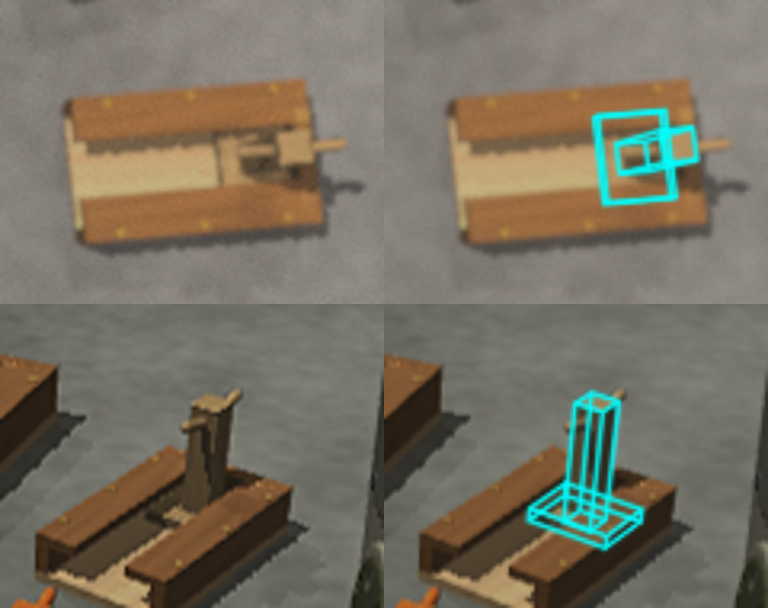

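The last crops show the hanger upright at the stop end, under both lips. The foot's rear edge is at about (217,160) in the top crop, within a pixel of the predicted home pose. The stand and egg cup are where they were.

```bash
python3 -c "
from workcell import *
print(hand_in(),get_state()['clock'])"
```

```text
the job is handed in; nothing more can be done
the job is handed in; nothing more can be done
```

I gripped the plain wooden hanger by its post and slid its foot into the smaller rail, the one that matches the given size. I pushed it to the stop, let go and moved the arm clear. The job was handed in at about 10 s of the 42 s allowed.

**Fully home:** Contact came where it should after allowing for the 3 mm grasp offset, with about 11 N against the stop and 8 N downward. In the last pictures the hanger stands upright under both lips, with its foot edge about one pixel (2 mm) from the predicted home position.

**Bystanders:** The round-footed stand and the egg cup were found where they started, to within a few pixels. The egg cup was missed in the first side picture, so only the top view allows a before-and-after comparison for it.

No check failed. The top picture just before insertion could not confirm the alignment fully, because the arm was covering the rail.

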